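# Rebuild the sample carousel on its drive spindle

## Task

Rebuild the analyser's sample carousel on its upright drive spindle after cleaning: first the broad tube disc, then the plain metal sleeve, then the small cup disc, each threaded over the spindle hub upwards and resting flat on the one below, and last the black lock knob with its foot fully down in the bore of the small disc's hub. The knob is parked in the slotted metal rail and is held by its foot: slide it along the slot to the open end before lifting it out. Do not knock over or push about the two amber jars and the block of sample cups standing among the parts.

Things in the scene. Friction and masses are not known exactly. Their poses are not given: they have to be found in the camera images.
- station_seat (a point): Carousel drive, fixed: a round steel plate 110 mm in diameter, 8 mm thick, with an upright dark steel spindle at its centre, 16 mm in diameter, rising 78 mm above the plate (86 mm above the table), tip slightly tapered. The point is the centre of the plate's top face, on the spindle's axis, 8 mm above the table; z is up.
- tube_disc_mid (a point): Broad white tube disc, loose, right way up on the table: plate 130 mm in diameter, 6 mm thick, 16 dark pockets, with a central hub 46 mm in outer diameter whose top is 40 mm above the disc's underside; 28 mm bore right through. About 220 g. Grip the hub, fingertips clear above the plate. The point is on the axis, 20 mm above the underside; z is up.
- sleeve_mid (a point): Plain bare-aluminium sleeve, loose, standing on the table: a tube of 40 mm outer diameter, 28 mm bore and 28 mm height, 80 g nominal. The point is on the axis at mid-height, 14 mm above its underside; z along the axis, up.
- cup_disc_mid (a point): Small white cup disc, loose, right way up on the table: plate 84 mm in diameter, 6 mm thick, 10 dark pockets, with the same hub as the tube disc: 46 mm in outer diameter, top 40 mm above the underside, 28 mm bore right through. About 120 g. The point is on the axis, 20 mm above the underside; z is up.
- knob_mid (a point): Black lock knob, upright, 50 mm high: grip 40 mm in diameter, 36 mm high; below it a steel neck (10 mm diameter, 10 mm long) and a round foot (20 mm diameter, 4 mm thick), so 14 mm stand below the grip. It starts with its foot on the rail's floor, caught under the lips. Home: foot inside the cup disc's bore, grip resting on the hub. The point is on the axis, 25 mm above the foot's underside.
- rail_open_end (a point): Parking rail, fixed: aluminium T-slot, 134 x 46 mm, 16 mm high. x runs along the slot to the open end. Floor top 4 mm, lips 12 to 16 mm above the table; slot 15 mm wide, cavity 27 mm. Lips cover 90 mm of length; the last 44 mm is bare floor. The point: on the floor, centre line, middle of the bare part, 22 mm past the lips; with its axis here the knob lifts straight out.
- cup_block_mid (a point): Bystander: low dark-grey block with six white sample cups, 46 x 70 mm and 34 mm high, loose; the point is 17 mm above the table at its centre. To be left alone.
- jar_a_mid (a point): Bystander: small amber glass jar, 36 mm in diameter, 48 mm high, loose; the point is at mid-height on its axis. To be left alone.
- jar_b_mid (a point): Bystander: a second small amber glass jar, same size; the point is at mid-height on its axis. To be left alone.

How it is judged:
On the way, in this order (a step that is already met when the one before it is completed fails the run):
1. the tube disc lies flat on the drive plate, over the spindle (horizontal distance between tube_disc_mid and station_seat below 0.01 m and z of tube_disc_mid in the frame of station_seat between 0.016 and 0.024 m and angle between tube_disc_mid's own z axis and vertical below 0.08 rad), for 0.2 s.
2. the sleeve stands on the tube disc's hub, over the spindle (all of step 1 and horizontal distance between sleeve_mid and station_seat below 0.01 m and z of sleeve_mid in the frame of station_seat between 0.05 and 0.058 m and angle between sleeve_mid's own z axis and vertical below 0.08 rad), for 0.2 s.
3. the cup disc lies flat on the sleeve, over the spindle (all of step 2 and horizontal distance between cup_disc_mid and station_seat below 0.01 m and z of cup_disc_mid in the frame of station_seat between 0.084 and 0.092 m and angle between cup_disc_mid's own z axis and vertical below 0.08 rad), for 0.2 s.
4. the lock knob is home in the cup disc's bore (all of step 3 and z of knob_mid in the frame of station_seat between 0.115 and 0.123 m and angle between knob_mid's own z axis and vertical below 0.08 rad and horizontal distance between knob_mid and cup_disc_mid below 0.008 m), for 0.2 s.
At the end, for the whole second after the job is handed in: Bottom to top: tube disc, sleeve, cup disc, each within 10 mm of the spindle axis, 4 mm of seated height and 0.08 rad of level; knob upright within 0.08 rad, within 8 mm of the cup disc axis and 4 mm of fully home; all at rest (under 20 mm/s) (all of step 4 and linear speed of each of tube_disc, sleeve, cup_disc, knob below 0.02 m/s); the robot touches nothing.
It fails at once if the block of sample cups is knocked over or shoved more than 3 cm (angle between cup_block_mid's own z axis and vertical above 0.6 rad or distance of cup_block_mid from where it was at the start of the episode above 0.03 m).
It fails at once if an amber jar is knocked over or shoved more than 3 cm (angle between jar_a_mid's own z axis and vertical above 0.6 rad or distance of jar_a_mid from where it was at the start of the episode above 0.03 m).
It fails at once if an amber jar is knocked over or shoved more than 3 cm (angle between jar_b_mid's own z axis and vertical above 0.6 rad or distance of jar_b_mid from where it was at the start of the episode above 0.03 m).
It also fails if it takes over 128 s, if anything falls off the work surface, if the arm or the gripper's body presses on something with over 40 N, if the wrist force passes 120 N, or if a joint passes its speed limit or range.

## Robot

A 6-joint arm with a two-finger parallel gripper is mounted at the origin on the work surface. World frame = base frame: x ahead of the robot, y to its left, z up, the work surface at z = 0. Lengths are in m, angles in rad, forces in N, time in s.
With the tool pointing down it reaches from about 0.375 to 0.9 m from the base axis. Payload 3.1 kg.
Tool frame: the origin (TCP) lies midway between the tips of the shut fingers; the grasp point (between the pads) lies 19 mm behind it; x points along the fingers, y is the direction in which the jaws open and shut, and the axes are right-handed (so a half turn about x gives the same grasp; the last joint's range is limited). The gripper opens to 87 mm and grips with 3 to 60 N. Pads are 19 mm wide; open, the fingers measure 117 mm over their backs; the gripper's body (75 mm by 190 mm) begins 51 mm behind the grasp point.
Start: joints at [-1.411, 0.527, 1.433, -0, 1.181, -0.178], TCP at [0.207, -0.59, 0.223] pointing down, gripper open.
Joint ranges: [-3.08, 3.08], [-0.75, 2.2], [0.22, 2.44], [-1.43, 4.57], [0, 2.65], [-2.85, 2.85]. Speed limits (rad/s): [2.79, 2.79, 3.14, 3.14, 3.14, 3.14].

## Interface

Orientations are given as a unit quaternion [x, y, z, w].
In Python, from rig import get_obs, imaging, robot gives the robot as it stands.
- The arm moves only by the shell command python3 -m inch 'ROWS' [FORCE]. ROWS is JSON, a list of rows, each a list of 3 entries, a list of its own where there are three numbers: the finger opening in mm, from 0 to 87, then the shift along the tool's x, y, z in mm, then the turn, a rotation vector about the tool's x, y, z in degrees. In form: [[grip, [dx, dy, dz], [wx, wy, wz]], ...]. A call has 1 to 12 rows; each row shifts and turns the pose as measured when the row begins, along the tool's axes as they then stand; what a row does not reach is not made up. A row lasts 1/8 s, in which the tool goes at most 62.5 mm and 10.7 degrees, less where a joint would pass 70% of its speed; a pose out of reach is approached as far as the arm can. A call with a gripper value outside its range is refused whole. The fingers move at their own pace and stop on an object; FORCE is the grip in N (left out, the last holds). Time passes only in rows, so rows that do not move let the fingers close. It gives the time, the measured TCP pose, the force and the opening at its end, in the units of the state.
- get_obs(): the state, without advancing time (a new reading comes with each control period).
- imaging.camera(name): name is "scene" or "top" or "wrist"; returns the picture (420x560x3 uint8, red, green, blue); there is no depth.
- imaging.camera_params(name): a dict with "camera_matrix" (3x3 intrinsics, pixels), "xyz" and "rotation" of the camera in the world. Camera axes: x right, y down, z forward; pixel columns grow to the right and rows downward; lengths in m; the calibration is good to about 2 mm. A picture is of the moment at which its call begins: read the wrist's pose just before it. camera_params takes no time and is no camera call; for the wrist camera it gives the pose at the moment of the call.
- robot.hand_in(): hands the job in, once; it reports no verdict.
Trained networks look in the newest picture that a camera, given by its name, has taken for a name from the list of things; names that differ only in an ending like _2 or _b are one class to them, and where a whole thing is asked for, a point or a joint stands for the part that bears it (a point fixed in the world has none). Each returns a list of dicts, best first, with "confidence" (0 to 1); they miss things now and then, are a little off and sometimes report something else, mostly with a low value. They report only what shows in the picture. A call takes as long as a camera call.
- imaging.cut_out(camera, target): "pixels" (420x560 bool, what is visible of it) and "box" ([centre column, centre row, width, height] in pixels, round what is visible of it).
- imaging.tip_of(camera, target): "pixel" ([column, row] in pixels: a listed point, or the origin of a listed thing).
The state is a dict: "time": time; "q": joint angles; "joint_velocities": joint speeds; "joint_torque": joint torques, N m; "position": TCP position; "tool_rot": TCP orientation; "ft_force": force on the tool from outside, world axes, zero at the start; "moment": the same for the moment, N m; "grip_width": finger opening in m.
Only numpy, scipy, OpenCV 4.12 (cv2) and the standard library are available. Lean on these libraries where they do the work, as an engineer would, in place of code of your own. Each camera call takes 0.05 s, during which the arm holds its last target. There are 200 camera calls.

## Working session

There is one attempt and no reset: what is moved stays moved. The work goes in short steps, Python scripts to look and compute and a shell command to move; the robot and the scene stay as the last step left them, time stands still between calls to the robot, and variables do not carry over. Pictures are saved under pics/ and viewed, about 12 in all and at most 16, crops included, and the job is handed in when it is done.

```bash
ls; mkdir -p pics; cat > h.py <<'E'
import numpy as np, cv2
from rig import get_obs, imaging, robot
from scipy.spatial.transform import Rotation as R
def Rm(r):
    r=np.array(r,float)
    return r if r.shape==(3,3) else R.from_quat(r).as_matrix()
def ray(cam,px,z,P=None):
    P=P or imaging.camera_params(cam)
    K=np.array(P["camera_matrix"]);o=np.array(P["xyz"])
    d=Rm(P["rotation"])@np.linalg.solve(K,[px[0],px[1],1])
    return o+d*(z-o[2])/d[2]
Z=dict(station_seat=.008,tube_disc_mid=.020,sleeve_mid=.014,cup_disc_mid=.020,knob_mid=.029,rail_open_end=.004,cup_block_mid=.017,jar_a_mid=.024,jar_b_mid=.024)
def find(cam,names=Z,zs=Z):
    P=imaging.camera_params(cam); img=imaging.camera(cam)
    for n in names:
        for r in imaging.tip_of(cam,n)[:3]:
            print(cam,n,np.round(r["confidence"],2),np.round(r["pixel"],1),np.round(ray(cam,r["pixel"],zs[n],P),4))
    return img
E
python3 - <<'E'
from h import *
o=get_obs();print(o["time"],o["position"],o["tool_rot"])
for c in("top","scene"):
    P=imaging.camera_params(c);print(c,P["xyz"],np.round(P["rotation"],3).tolist(),P["camera_matrix"][0])
    im=find(c);cv2.imwrite(f"pics/{c}0.png",im[:,:,::-1])
E
```

```text
pics
0.0 [ 0.2070368  -0.58895318  0.2215942 ] [-0.69704027 -0.11960772  0.6970471  -0.11812789]
top [0.52354283 0.01072513 1.00103991] [0.711, -0.703, 0.024, -0.021] [500.45298476   0.         282.17029211]
top station_seat 0.87 [284.  182.2] [0.6416 0.0032 0.008 ]
top station_seat 0.21 [136.8 212. ] [0.5786 0.2946 0.008 ]
top tube_disc_mid 0.82 [136.4 213.8] [0.5744 0.2919 0.02  ]
top sleeve_mid 0.59 [201.4 278.6] [0.4492 0.1627 0.014 ]
top cup_disc_mid 0.96 [352.1 286.2] [ 0.4382 -0.1316  0.02  ]
top knob_mid 0.88 [433.8 202.1] [ 0.6036 -0.2894  0.029 ]
top rail_open_end 0.58 [442.1 239.7] [ 0.5308 -0.3131  0.004 ]
top cup_block_mid 0.6 [277.4 274.1] [0.4598 0.0141 0.017 ]
top jar_a_mid 0.73 [203.7 151.9] [0.6978 0.1621 0.024 ]
top jar_b_mid 0.87 [373.9 153. ] [ 0.6998 -0.1734  0.024 ]
scene [1.04394686 0.15192138 0.90756678] [0.573, 0.777, -0.206, -0.16] [524.53637834   0.         276.83114997]
scene station_seat 0.82 [253.8 254.9] [ 0.6465 -0.003   0.008 ]
scene tube_disc_mid 0.83 [416.1 262.4] [0.5768 0.2915 0.02  ]
scene tube_disc_mid 0.52 [285.3 175.5] [0.4634 0.0045 0.02  ]
scene sleeve_mid 0.93 [364.5 190.6] [0.4467 0.1666 0.014 ]
scene cup_disc_mid 0.85 [225.7 145.1] [ 0.4272 -0.1373  0.02  ]
scene knob_mid 0.8 [119.7 194.3] [ 0.6095 -0.2918  0.029 ]
scene rail_open_end 0.92 [134.2 167. ] [ 0.527  -0.3049  0.004 ]
scene cup_block_mid 0.75 [287.9 174.6] [0.4578 0.0084 0.017 ]
scene jar_a_mid 0.71 [337.9 298.2] [0.6897 0.169  0.024 ]
scene jar_b_mid 0.57 [157.9 252.6] [ 0.702  -0.1715  0.024 ]
```

View pics/top0.png

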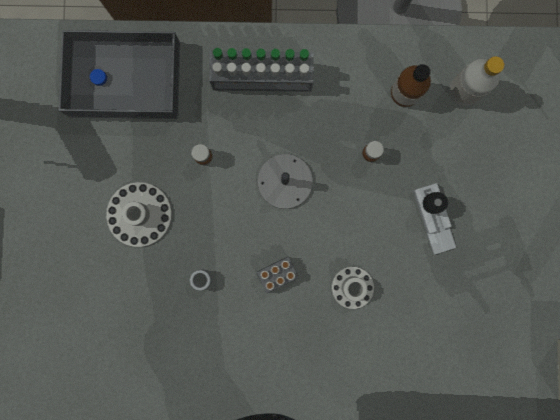

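View pics/scene0.png

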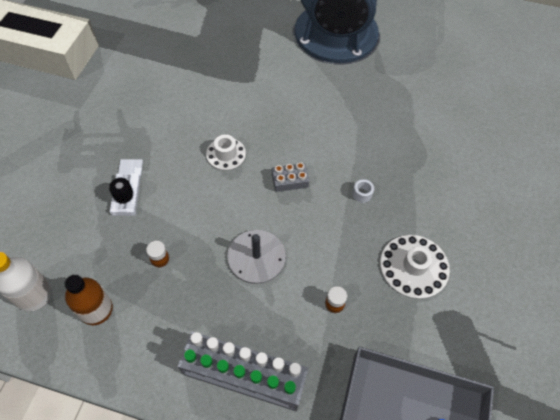

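The views agree: tube disc at top-view (139,214), sleeve (200,280), block (278,275), cup disc (353,288), knob in the rail (435,203) with the open end toward (442,240), spindle (285,180), jars (201,153) and (374,151). Next I'll set up a helper for tool-axis deltas.

```bash
cat >> h.py <<'E'
def go(x,y,z,jaw=None):
    """rows needed: turn about tool x so the jaw axis lies at angle jaw (deg, mod 180), then shift in the turned axes"""
    o=get_obs();p=np.array(o["position"]);M=Rm(o["tool_rot"])
    cur=np.degrees(np.arctan2(M[1,1],M[0,1]));t=0
    if jaw is not None:
        t=-((jaw-cur+90)%180-90)   # x points down
    M2=M@R.from_euler("x",t,degrees=True).as_matrix()
    d=np.array([x,y,z])-p
    print("t",round(o["time"],2),"pos",np.round(p,4),"jaw",round(cur,1),"tilt",np.round(M[:,0],3),"w",round(o["grip_width"]*1000,1),"q6",round(o["q"][5],2),"F",np.round(o["ft_force"],1))
    print("turn wx",round(t,1),"shift mm",np.round(M2.T@d*1000,1))
E
python3 - <<'E'
from h import *
o=get_obs();M=Rm(o["tool_rot"]);P=imaging.camera_params("wrist")
print(M.round(3));print((M.T@(np.array(P["xyz"])-o["position"])).round(4));print((M.T@Rm(P["rotation"])).round(3));print(P["camera_matrix"])
print(imaging.camera_params("scene")["rotation"])
go(.53,-.31,.25,0);go(.438,-.132,.25,90);go(.575,.292,.22,0)
E
```

```text
[[ 0.     0.331 -0.944]
 [-0.    -0.944 -0.331]
 [-1.     0.     0.   ]]
[-0.1611  0.0003 -0.0827]
[[ 0.001 -0.295  0.956]
 [ 1.     0.001 -0.   ]
 [-0.     0.956  0.295]]
[[354.68685593   0.         290.72852731]
 [  0.         354.68685593 210.40686386]
 [  0.           0.           1.        ]]
[ 0.57310216  0.77675322 -0.20623857 -0.16023109]
t 1.0 pos [ 0.2071 -0.5897  0.2226] jaw -70.6 tilt [ 0. -0. -1.] w 87.0 q6 -0.18 F [1.1 0.4 0.8]
turn wx -70.6 shift mm [ -27.4  322.9 -279.7]
t 1.0 pos [ 0.2071 -0.5897  0.2226] jaw -70.6 tilt [ 0. -0. -1.] w 87.0 q6 -0.18 F [1.1 0.4 0.8]
turn wx 19.4 shift mm [ -27.5 -457.7 -230.9]
t 1.0 pos [ 0.2071 -0.5897  0.2226] jaw -70.6 tilt [ 0. -0. -1.] w 87.0 q6 -0.18 F [1.1 0.4 0.8]
turn wx -70.6 shift mm [   2.5  367.9 -881.7]
```

```bash
python3 -m inch '[[87,[0,-44,-40],[0,0,0]],[87,[0,-44,-40],[0,0,0]],[87,[0,-44,-40],[0,0,0]],[87,[0,-44,-40],[0,0,0]],[87,[0,-44,-40],[0,0,0]],[87,[0,-44,-40],[0,0,0]],[87,[0,-44,-40],[0,0,0]],[87,[0,-44,-40],[0,0,0]],[87,[0,-44,-40],[0,0,0]],[87,[0,-44,-40],[0,0,0]],[87,[0,-44,-40],[0,0,0]],[87,[0,-44,-40],[0,0,0]]]' 30; python3 -c "
from h import *
go(.575,.292,.22)
im=find('wrist');cv2.imwrite('pics/w1.png',im[:,:,::-1])"
```

```text
time: 2.5
position: [0.4973, 0.0786, 0.2222]
tool_rot: [0.701, 0.11, -0.694, 0.12]
ft_force: [1.5, -0.5, 0.2]
grip_width: 0.0869
t 2.5 pos [0.4973 0.0786 0.2222] jaw -71.3 tilt [ 0.012 -0.012 -1.   ] w 86.9 q6 1.19 F [ 1.5 -0.5  0.2]
turn wx 0 shift mm [   0.7 -177.2 -142.1]
wrist station_seat 0.97 [404.7  66.6] [0.6454 0.0061 0.008 ]
wrist tube_disc_mid 0.83 [94.5 31.1] [0.5782 0.2942 0.02  ]
wrist sleeve_mid 0.83 [200.2 202.4] [0.4478 0.1615 0.014 ]
wrist cup_disc_mid 0.58 [443.3 289. ] [ 0.4381 -0.1311  0.02  ]
wrist cup_block_mid 0.93 [334.3 230.8] [0.4641 0.0133 0.017 ]
wrist jar_b_mid 0.75 [443.4 286.1] [ 0.443  -0.1269  0.024 ]
```

```bash
python3 -m inch '[[87,[0,-44,-35],[0,0,0]],[87,[0,-44,-35],[0,0,0]],[87,[15,-44,-35],[0,0,0]],[87,[15,-40,-30],[0,0,0]],[87,[0,0,0],[0,0,0]]]'; python3 -c "
from h import *
im=find('wrist',['tube_disc_mid','sleeve_mid','station_seat','jar_a_mid']);cv2.imwrite('pics/w2.png',im[:,:,::-1])
go(.577,.2935,.012)"
```

```text
time: 3.62
position: [0.5756, 0.2788, 0.1902]
tool_rot: [0.703, 0.104, -0.695, 0.114]
ft_force: [-1.0, -1.1, 0.5]
grip_width: 0.0865
wrist tube_disc_mid 0.61 [273.9 187.2] [0.5766 0.2932 0.02  ]
wrist sleeve_mid 0.82 [349.9 325.2] [0.4512 0.1674 0.014 ]
wrist jar_a_mid 0.58 [446.7 104.8] [0.6959 0.1683 0.024 ]
t 3.88 pos [0.5753 0.2754 0.1924] jaw -72.5 tilt [ 0.015 -0.013 -1.   ] w 87.2 q6 1.55 F [ 1.4 -0.8 -0.1]
turn wx 0 shift mm [180.2 -19.7  -5.3]
```

View pics/w2.png

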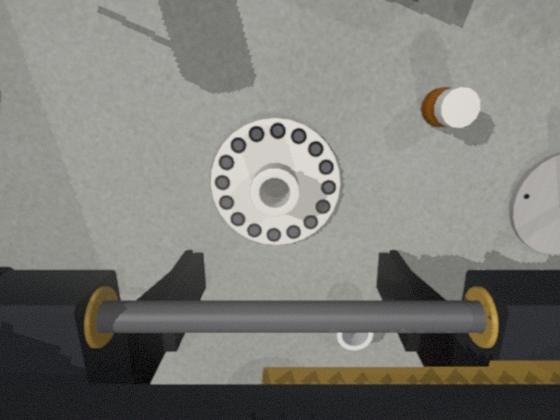

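The tube disc's hub is at (274,188), between the open fingers in the view, and the jar at (452,107) is well clear. Now to descend, with a tilt correction added to the helper.

```bash
cat >> h.py <<'E'
_go=go
def go(*a):
    _go(*a);M=Rm(get_obs()["tool_rot"]);e=M.T@[0,0,-1]
    print("level: wy,wz deg",np.round(np.degrees([-e[2],e[1]]),2))
E
python3 -c "
from h import *
go(.577,.2935,.012)"
python3 -m inch '[[87,[20,-18,-5],[0,0,0]],[87,[45,0,0],[0,0,0]],[87,[45,0,0],[0,0,0]],[87,[0,0,0],[0,0,0]]]'; python3 -c "
from h import *
im=find('wrist',['tube_disc_mid']);cv2.imwrite('pics/w2.png',im[:,:,::-1])
go(.577,.2935,.012)"
```

```text
t 3.88 pos [0.5753 0.2754 0.1924] jaw -72.5 tilt [ 0.015 -0.013 -1.   ] w 87.2 q6 1.55 F [ 1.4 -0.8 -0.1]
turn wx 0 shift mm [180.2 -19.7  -5.3]
level: wy,wz deg [-0.59 -0.94]
time: 4.38
position: [0.5766, 0.293, 0.0793]
tool_rot: [0.704, 0.101, -0.694, 0.11]
ft_force: [-0.3, 0.2, 0.4]
grip_width: 0.0871
wrist tube_disc_mid 0.67 [290.2 231.3] [0.5777 0.2926 0.02  ]
t 4.47 pos [0.58   0.2941 0.0835] jaw -72.8 tilt [ 0.026 -0.008 -1.   ] w 86.8 q6 1.59 F [-0.2 -0.2 -0.2]
turn wx 0 shift mm [71.4 -1.4  4.7]
level: wy,wz deg [-1.27 -0.87]
```

```bash
python3 -m inch '[[87,[30,0,1],[0,-1,-0.8]],[87,[30,0,1],[0,0,0]],[87,[7,0,0],[0,0,0]]]'; python3 -c "
from h import *
go(.577,.2935,.012)
im=find('wrist',['tube_disc_mid']);cv2.imwrite('pics/w3.png',im[:,:,::-1])
go(.577,.2935,.012)"
```

```text
time: 4.85
position: [0.5858, 0.2961, 0.0236]
tool_rot: [0.707, 0.107, -0.692, 0.105]
ft_force: [0.3, -0.3, -0.5]
grip_width: 0.087
t 4.85 pos [0.5858 0.2961 0.0236] jaw -72.8 tilt [ 0.02   0.006 -1.   ] w 87.0 q6 1.57 F [ 0.3 -0.3 -0.5]
turn wx 0 shift mm [11.4 -0.2  9.4]
level: wy,wz deg [-1.22 -0.03]
wrist tube_disc_mid 0.76 [292.6 285.4] [0.5778 0.2923 0.02  ]
t 4.95 pos [0.5867 0.2963 0.0245] jaw -72.8 tilt [ 0.022  0.006 -1.   ] w 87.0 q6 1.57 F [-1.  -0.3 -0.6]
turn wx 0 shift mm [12.2 -0.2 10.4]
level: wy,wz deg [-1.34 -0.03]
```

View pics/w3.png

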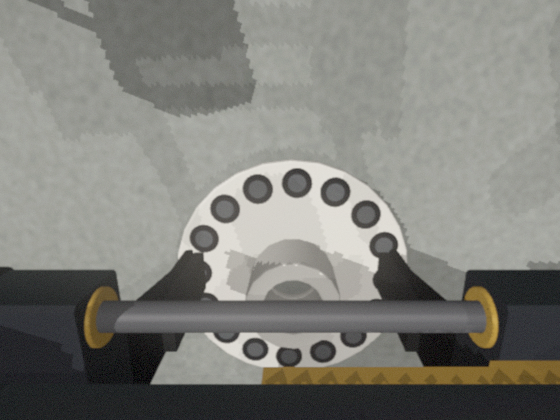

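The hub lies slightly forward of the finger line (about 9 mm, along tool z), between the fingers at (293,290). I'll correct for that and then close.

```bash
python3 -m inch '[[87,[0,0,9],[0,-1.2,0]],[87,[10,0,0],[0,0,0]],[87,[0,0,0],[0,0,0]]]';python3 -c "
from h import *
go(.577,.2935,.012)"
```

```text
time: 5.32
position: [0.5798, 0.2944, 0.0177]
tool_rot: [0.702, 0.106, -0.697, 0.106]
ft_force: [0.1, -0.6, 0.0]
grip_width: 0.0872
t 5.33 pos [0.5798 0.2944 0.0177] jaw -72.8 tilt [ 0.007  0.002 -1.   ] w 87.2 q6 1.57 F [ 0.1 -0.6  0. ]
turn wx 0 shift mm [ 5.7 -0.   3. ]
level: wy,wz deg [-0.42 -0.03]
```

```bash
python3 -m inch '[[87,[5,0,3],[0,-0.4,0]],[87,[0,0,0],[0,0,0]],[45,[0,0,0],[0,0,0]],[42,[0,0,0],[0,0,0]],[40,[0,0,0],[0,0,0]],[38,[0,0,0],[0,0,0]],[38,[0,0,0],[0,0,0]],[38,[0,0,0],[0,0,0]]]' 30;python3 -c "
from h import *
go(.577,.2935,.012)"
```

```text
time: 6.32
position: [0.5772, 0.2935, 0.0126]
tool_rot: [0.699, 0.106, -0.699, 0.106]
ft_force: [0.4, 0.3, 0.2]
grip_width: 0.0457
t 6.33 pos [0.5772 0.2935 0.0126] jaw -72.8 tilt [ 0.001 -0.    -1.   ] w 45.7 q6 1.57 F [0.4 0.3 0.2]
turn wx 0 shift mm [ 0.6 -0.1  0.2]
level: wy,wz deg [-0.04 -0.04]
```

Gripped at 45.7 mm, which matches the 46 mm hub. Lifting.

```bash
python3 -m inch '[[38,[-25,0,0],[0,0,0]],[38,[-50,0,0],[0,0,0]],[38,[-50,0,0],[0,0,0]],[38,[-10,0,0],[0,0,0]]]';python3 -c "
from h import *
go(.645,.004,.15)"
```

```text
time: 6.82
position: [0.5749, 0.2929, 0.1473]
tool_rot: [-0.696, -0.105, 0.702, -0.106]
ft_force: [-0.2, 0.1, -1.3]
grip_width: 0.0453
t 6.83 pos [0.5749 0.2929 0.1473] jaw -72.8 tilt [-0.007 -0.003 -1.   ] w 45.3 q6 1.57 F [-0.2  0.1 -1.3]
turn wx 0 shift mm [ -2.5 296.7  18.6]
level: wy,wz deg [ 0.44 -0.02]
```

```bash
python3 -m inch '[[38,[0,30,2],[0,0.4,0]],[38,[0,50,3],[0,0,0]],[38,[0,50,3],[0,0,0]],[38,[0,50,3],[0,0,0]],[38,[0,50,3],[0,0,0]],[38,[0,40,3],[0,0,0]],[38,[0,15,0],[0,0,0]],[38,[0,0,0],[0,0,0]]]';python3 -c "
from h import *
im=find('wrist',['tube_disc_mid','station_seat'],dict(tube_disc_mid=.155,station_seat=.008))
cv2.imwrite('pics/w4.png',im[:,:,::-1])
find('top',['station_seat']);find('scene',['station_seat'])
go(.645,.004,.15)"
```

```text
time: 7.82
position: [0.6375, 0.0095, 0.1353]
tool_rot: [-0.692, -0.108, 0.706, -0.105]
ft_force: [-0.1, -0.1, -1.9]
grip_width: 0.0455
wrist tube_disc_mid 0.93 [290.3 282. ] [0.6433 0.0112 0.155 ]
scene station_seat 0.77 [252.6 254.4] [ 0.6462 -0.0055  0.008 ]
t 8.18 pos [0.6379 0.0113 0.1368] jaw -72.4 tilt [-0.017  0.001 -1.   ] w 45.6 q6 1.11 F [-0.3 -0.  -1.6]
turn wx 0 shift mm [-13.3   9.   -4.3]
level: wy,wz deg [0.92 0.36]
```

View pics/w4.png

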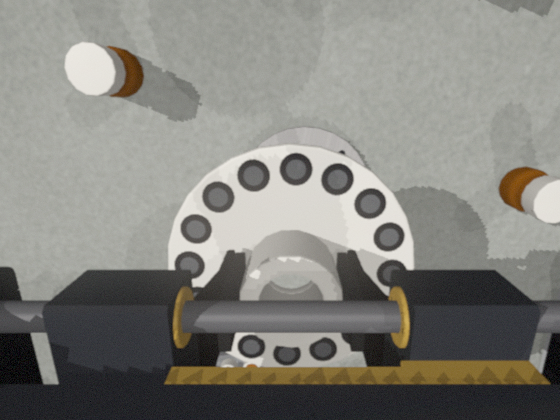

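The held disc is level above the drive plate, whose far rim shows at (310,135). The jars at (95,70) and (530,193) are clear. I'll refine the spindle centre from the earlier unobstructed pictures.

```bash
python3 - <<'E'
from h import *
for f,c,s in (("top0","top",(285,190)),("scene0","scene",(270,275)),):
    g=cv2.cvtColor(cv2.imread(f"pics/{f}.png"),cv2.COLOR_BGR2GRAY)
    g=cv2.GaussianBlur(g,(3,3),0)
    m=np.zeros((422,562),np.uint8)
    n,_,_,r=cv2.floodFill(g.copy(),m,s,255,12,12,cv2.FLOODFILL_FIXED_RANGE|4)
    cs,_=cv2.findContours(m[1:-1,1:-1],cv2.RETR_EXTERNAL,cv2.CHAIN_APPROX_NONE)
    k=max(cs,key=len);h=cv2.convexHull(k);e=cv2.fitEllipse(h);print(f,n,e,ray(c,e[0],.008).round(4))
im=cv2.imread("pics/w1.png");cv2.imwrite("pics/w1c.png",cv2.resize(im[0:160,300:520],None,fx=3,fy=3))
E
```

```text
top0 1932 ((284.237060546875, 180.7736053466797), (53.502952575683594, 53.834510803222656), 134.08497619628906) [0.6445 0.0027 0.008 ]
scene0 993 ((258.0346984863281, 254.1233673095703), (50.021244049072266, 53.527984619140625), 107.77921295166016) [0.6426 0.0041 0.008 ]
```

View pics/w1c.png

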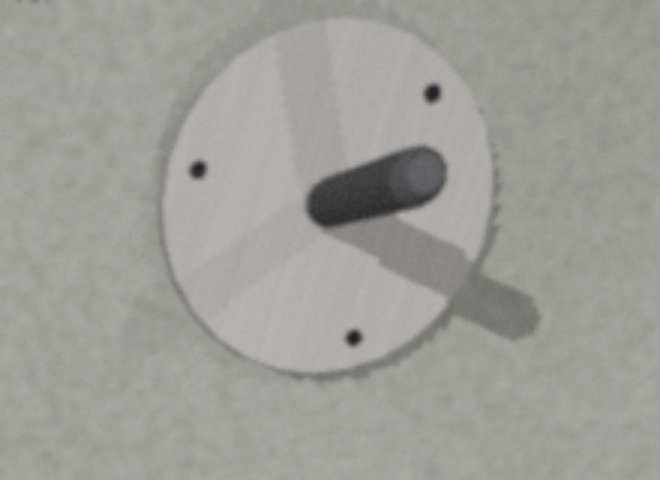

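The plate is centred at crop (328,196), so the top, scene and wrist fits agree on about (0.645, 0.003).

```bash
python3 -m inch '[[38,[0,9,-4],[0,0.9,0.4]],[38,[0,0,0],[0,0,0]],[38,[0,0,0],[0,0,0]]]';python3 -c "
from h import *
go(.645,.003,.022)"
```

```text
time: 8.55
position: [0.645, 0.0047, 0.1372]
tool_rot: [0.699, 0.108, -0.698, 0.109]
ft_force: [-0.1, -0.4, -2.2]
grip_width: 0.0453
t 8.55 pos [0.645  0.0047 0.1372] jaw -72.3 tilt [ 0.002 -0.001 -1.   ] w 45.3 q6 1.1 F [-0.1 -0.4 -2.2]
turn wx 0 shift mm [115.2   1.4   0.7]
level: wy,wz deg [-0.08 -0.08]
```

```bash
python3 -m inch '[[38,[20,1,1],[0,0,0]],[38,[15,0,0],[0,0,0]],[38,[15,0,0],[0,0,0]],[38,[0,0,0],[0,0,0]]]';python3 -c "
from h import *
go(.645,.003,.022)"
```

```text
time: 9.05
position: [0.645, 0.0032, 0.0856]
tool_rot: [0.7, 0.108, -0.698, 0.109]
ft_force: [0.1, 1.2, -1.0]
grip_width: 0.0454
t 9.05 pos [0.645  0.0032 0.0856] jaw -72.4 tilt [ 0.003 -0.001 -1.   ] w 45.4 q6 1.1 F [ 0.1  1.2 -1. ]
turn wx 0 shift mm [63.6  0.1  0.2]
level: wy,wz deg [-0.14 -0.1 ]
```

Threaded with no contact force; continuing down.

```bash
python3 -m inch '[[38,[20,0,0],[0,0,0]],[38,[20,0,0],[0,0,0]],[38,[14,0,0],[0,0,0]],[38,[4,0,0],[0,0,0]],[38,[2,0,0],[0,0,0]],[38,[0,0,0],[0,0,0]]]';python3 -c "
from h import *
go(.645,.003,.0206)"
```

```text
time: 9.8
position: [0.6465, 0.003, 0.0226]
tool_rot: [0.701, 0.108, -0.697, 0.109]
ft_force: [0.2, 0.3, -2.3]
grip_width: 0.0458
t 9.8 pos [0.6465 0.003  0.0226] jaw -72.3 tilt [ 0.005 -0.001 -1.   ] w 45.8 q6 1.1 F [ 0.2  0.3 -2.3]
turn wx 0 shift mm [ 2.  -0.5  1.5]
level: wy,wz deg [-0.27 -0.17]
```

```bash
python3 -m inch '[[38,[2,0,1],[0,-0.2,-0.1]],[38,[1,0,0],[0,0,0]],[55,[0,0,0],[0,0,0]],[75,[0,0,0],[0,0,0]],[75,[0,0,0],[0,0,0]]]';python3 -c "
from h import *
go(.45,.165,.19)"
python3 -m inch '[[75,[-30,0,0],[0,0,0]],[75,[-55,0,0],[0,0,0]],[75,[-55,0,0],[0,0,0]],[75,[-30,0,0],[0,0,0]],[75,[0,0,0],[0,0,0]]]';python3 -c "
from h import *
find('top',['tube_disc_mid'],dict(tube_disc_mid=.028));im=find('wrist',['tube_disc_mid','sleeve_mid'],dict(tube_disc_mid=.028,sleeve_mid=.014));cv2.imwrite('pics/w5.png',im[:,:,::-1])
go(.45,.165,.19)"
```

```text
time: 10.42
position: [0.6476, 0.0024, 0.022]
tool_rot: [0.701, 0.108, -0.697, 0.109]
ft_force: [-0.1, -0.9, -0.7]
grip_width: 0.0671
t 10.43 pos [0.6476 0.0024 0.022 ] jaw -72.3 tilt [ 0.006 -0.002 -1.   ] w 67.1 q6 1.09 F [-0.1 -0.9 -0.7]
turn wx 0 shift mm [-169.5 -214.3  138. ]
level: wy,wz deg [-0.32 -0.2 ]
time: 11.05
position: [0.6468, 0.0025, 0.197]
tool_rot: [0.701, 0.108, -0.697, 0.109]
ft_force: [0.5, 0.6, -0.2]
grip_width: 0.0748
top tube_disc_mid 0.78 [285.  179.5] [0.6446 0.0014 0.028 ]
wrist tube_disc_mid 0.82 [289.7 192.1] [0.6445 0.0035 0.028 ]
t 11.3 pos [0.6437 0.0029 0.1916] jaw -72.4 tilt [-0.004  0.    -1.   ] w 75.3 q6 1.09 F [-0.8 -0.1 -0.3]
turn wx 0 shift mm [   2.5 -213.1  135.4]
level: wy,wz deg [0.23 0.08]
```

View pics/w5.png

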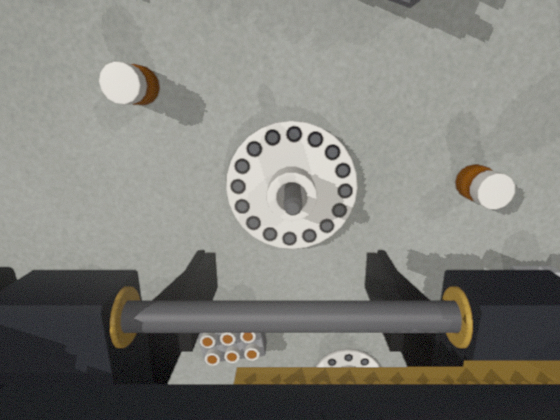

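The tube disc is seated around the spindle (hub at (292,190), spindle visible in the bore). Now the sleeve.

```bash
python3 -m inch '[[87,[0,-43,27],[0,0.2,0]],[87,[0,-43,27],[0,0,0]],[87,[0,-43,27],[0,0,0]],[87,[0,-43,27],[0,0,0]],[87,[0,-41,27],[0,0,0]],[87,[20,0,0],[0,0,0]],[87,[0,0,0],[0,0,0]]]';python3 -c "
from h import *
im=find('wrist',['sleeve_mid']);cv2.imwrite('pics/w6.png',im[:,:,::-1])
go(.45,.165,.006)"
```

```text
time: 12.18
position: [0.4389, 0.1687, 0.1621]
tool_rot: [-0.692, -0.109, 0.706, -0.106]
ft_force: [-0.1, 0.0, -0.5]
grip_width: 0.0868
wrist sleeve_mid 0.87 [299.6 187.6] [0.4466 0.1637 0.014 ]
t 12.28 pos [0.4406 0.1684 0.1634] jaw -72.5 tilt [-0.017  0.001 -1.   ] w 86.8 q6 1.39 F [ 0.2 -0.1  0.5]
turn wx 0 shift mm [157.2   7.1 -10.4]
level: wy,wz deg [0.91 0.36]
```

```bash
python3 -m inch '[[87,[0,6,-6],[0,0.9,0.3]],[87,[40,0,0],[0,0,0]],[87,[40,0,0],[0,0,0]],[87,[0,0,0],[0,0,0]]]';python3 -c "
from h import *
im=find('wrist',['sleeve_mid']);cv2.imwrite('pics/w6.png',im[:,:,::-1])
go(.4475,.1635,.006)"
```

```text
time: 12.78
position: [0.4562, 0.1626, 0.0837]
tool_rot: [0.704, 0.106, -0.695, 0.106]
ft_force: [0.2, -0.3, 0.2]
grip_width: 0.0868
wrist sleeve_mid 0.61 [286.8 232.4] [0.4519 0.1638 0.014 ]
wrist sleeve_mid 0.3 [487.9 277.5] [0.4619 0.0149 0.014 ]
t 12.88 pos [0.458  0.1631 0.086 ] jaw -72.7 tilt [ 0.018  0.002 -1.   ] w 86.5 q6 1.38 F [-0.3  0.5  1.5]
turn wx 0 shift mm [79.8 -3.8 11.4]
level: wy,wz deg [-1.02 -0.17]
```

```bash
python3 -m inch '[[87,[0,-3,9],[0,-1,0]],[87,[30,0,0],[0,0,0]],[87,[15,0,0],[0,0,0]],[87,[0,0,0],[0,0,0]]]';python3 -c "
from h import *
im=find('wrist',['sleeve_mid']);cv2.imwrite('pics/w6.png',im[:,:,::-1])
go(.449,.164,.006)"
```

```text
time: 13.38
position: [0.4519, 0.1637, 0.0454]
tool_rot: [0.703, 0.105, -0.695, 0.107]
ft_force: [-0.7, -0.6, -0.7]
grip_width: 0.0872
wrist sleeve_mid 0.78 [287.9 252.3] [0.4494 0.1642 0.014 ]
t 13.47 pos [0.4525 0.1637 0.046 ] jaw -72.7 tilt [ 0.013 -0.002 -1.   ] w 87.0 q6 1.39 F [0.3 0.7 0.6]
turn wx 0 shift mm [40.  -1.5  3.8]
level: wy,wz deg [-0.66 -0.31]
```

View pics/w6.png

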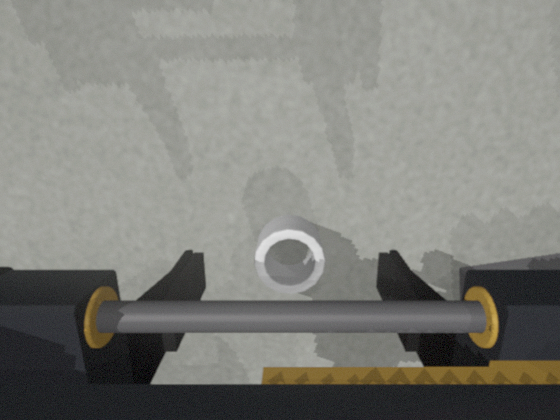

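The sleeve is centred between the fingers at (290,260).

```bash
python3 -m inch '[[87,[20,-1,3],[0,-0.6,-0.3]],[87,[16,0,1],[0,-0.3,0]],[87,[0,0,0],[0,0,0]]]';python3 -c "
from h import *
go(.449,.164,.006)"
```

```text
time: 13.85
position: [0.4507, 0.1638, 0.0112]
tool_rot: [0.699, 0.106, -0.699, 0.107]
ft_force: [-0.6, 0.0, 0.2]
grip_width: 0.0868
t 13.85 pos [0.4507 0.1638 0.0112] jaw -72.7 tilt [ 0.001 -0.001 -1.   ] w 86.8 q6 1.39 F [-0.6  0.   0.2]
turn wx 0 shift mm [ 5.2 -0.7  1.6]
level: wy,wz deg [-0.03 -0.07]
```

```bash
python3 -m inch '[[87,[5,-1,1],[0,0,0]],[87,[0,0,0],[0,0,0]],[45,[0,0,0],[0,0,0]],[40,[0,0,0],[0,0,0]],[34,[0,0,0],[0,0,0]],[34,[0,0,0],[0,0,0]],[34,[0,0,0],[0,0,0]],[34,[0,0,0],[0,0,0]]]' 25;python3 -c "
from h import *
go(.449,.164,.15)"
```

```text
time: 14.85
position: [0.4505, 0.1647, 0.0074]
tool_rot: [0.7, 0.106, -0.698, 0.107]
ft_force: [0.3, -0.3, 0.5]
grip_width: 0.0397
t 14.85 pos [0.4505 0.1647 0.0074] jaw -72.7 tilt [ 0.004 -0.001 -1.   ] w 39.7 q6 1.39 F [ 0.3 -0.3  0.5]
turn wx 0 shift mm [-142.6    0.5    1.1]
level: wy,wz deg [-0.21 -0.11]
```

```bash
python3 -m inch '[[34,[-25,0,0],[0,0,0]],[34,[-50,0,0],[0,0,0]],[34,[-50,0,0],[0,0,0]],[34,[-15,0,0],[0,0,0]],[34,[0,36,-23],[0,0,0]],[34,[0,36,-23],[0,0,0]],[34,[0,36,-23],[0,0,0]],[34,[0,36,-23],[0,0,0]],[34,[0,36,-23],[0,0,0]],[34,[0,20,-15],[0,0,0]],[34,[0,0,0],[0,0,0]]]';python3 -c "
from h import *
go(.645,.003,.12)"
```

```text
time: 16.23
position: [0.6349, 0.0083, 0.1496]
tool_rot: [-0.698, -0.107, 0.7, -0.107]
ft_force: [-0.4, 0.5, -0.7]
grip_width: 0.0398
t 16.23 pos [0.6349 0.0083 0.1496] jaw -72.6 tilt [-0.003 -0.    -1.   ] w 39.8 q6 1.11 F [-0.4  0.5 -0.7]
turn wx 0 shift mm [29.6  8.1 -8.1]
level: wy,wz deg [0.16 0.03]
```

```bash
python3 -m inch '[[34,[0,8,-8],[0,0.2,0]],[34,[20,0,0],[0,0,0]],[34,[10,0,0],[0,0,0]],[34,[0,0,0],[0,0,0]]]';python3 -c "
from h import *
im=find('wrist',['sleeve_mid','tube_disc_mid'],dict(sleeve_mid=.127,tube_disc_mid=.028));cv2.imwrite('pics/w7.png',im[:,:,::-1])
go(.645,.003,.0554)"
```

```text
time: 16.73
position: [0.6423, 0.0057, 0.1185]
tool_rot: [-0.698, -0.109, 0.7, -0.107]
ft_force: [-0.3, 0.4, -0.2]
grip_width: 0.0397
wrist sleeve_mid 0.97 [292.3 280.6] [0.6429 0.0048 0.127 ]
wrist tube_disc_mid 0.71 [294.  213.2] [0.6455 0.0042 0.028 ]
t 16.88 pos [0.6433 0.0053 0.1197] jaw -72.5 tilt [-0.     0.002 -1.   ] w 39.5 q6 1.1 F [-0.5 -0.4  0. ]
turn wx 0 shift mm [64.3  2.8 -0.9]
level: wy,wz deg [0.   0.09]
```

View pics/w7.png

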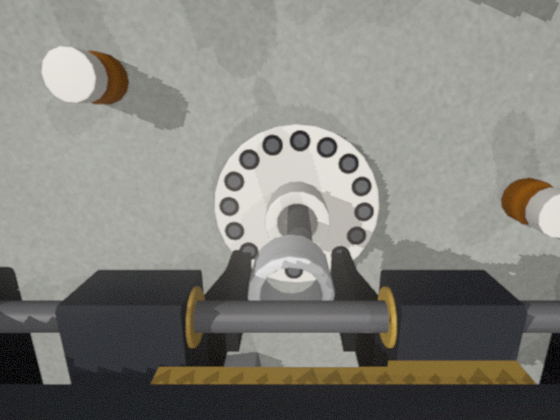

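The sleeve (290,285) is held just above the spindle, whose tip shows inside its bore at (293,270). Going down.

```bash
python3 -m inch '[[34,[10,2,-1],[0,0,0]],[34,[18,0,0],[0,0,0]],[34,[18,0,0],[0,0,0]],[34,[10,0,0],[0,0,0]],[34,[0,0,0],[0,0,0]]]';python3 -c "
from h import *
go(.645,.003,.0554)"
```

```text
time: 17.5
position: [0.6449, 0.0036, 0.0596]
tool_rot: [-0.699, -0.108, 0.699, -0.107]
ft_force: [0.3, -0.4, 0.2]
grip_width: 0.0399
t 17.5 pos [0.6449 0.0036 0.0596] jaw -72.5 tilt [-0.001  0.002 -1.   ] w 39.9 q6 1.1 F [ 0.3 -0.4  0.2]
turn wx 0 shift mm [4.2 0.7 0. ]
level: wy,wz deg [0.02 0.1 ]
```

```bash
python3 -m inch '[[34,[3,0,0],[0,0,0]],[34,[2,0,0],[0,0,0]],[34,[0,0,0],[0,0,0]]]';python3 -c "
from h import *
go(.645,.003,.0554)"
```

```text
time: 17.88
position: [0.6455, 0.0036, 0.056]
tool_rot: [0.699, 0.108, -0.699, 0.107]
ft_force: [-0.5, -0.1, -1.0]
grip_width: 0.0399
t 17.88 pos [0.6455 0.0036 0.056 ] jaw -72.5 tilt [ 0.001  0.001 -1.   ] w 39.9 q6 1.1 F [-0.5 -0.1 -1. ]
turn wx 0 shift mm [0.6 0.4 0.7]
level: wy,wz deg [-0.05  0.06]
```

```bash
python3 -m inch '[[34,[1,0,0],[0,0,0]],[45,[0,0,0],[0,0,0]],[75,[0,0,0],[0,0,0]],[75,[0,0,0],[0,0,0]],[75,[-30,0,0],[0,0,0]],[75,[-50,0,0],[0,0,0]],[75,[-50,0,0],[0,0,0]],[75,[0,0,0],[0,0,0]]]';python3 -c "
from h import *
im=find('wrist',['sleeve_mid','tube_disc_mid','cup_disc_mid'],dict(sleeve_mid=.062,tube_disc_mid=.028,cup_disc_mid=.02));cv2.imwrite('pics/w8.png',im[:,:,::-1])
find('scene',['sleeve_mid'],dict(sleeve_mid=.062))
go(.437,-.132,.18)"
```

```text
time: 18.88
position: [0.646, 0.0032, 0.1882]
tool_rot: [0.699, 0.108, -0.698, 0.107]
ft_force: [0.1, -0.2, -0.2]
grip_width: 0.0745
wrist sleeve_mid 0.7 [292.4 203.8] [0.6464 0.0019 0.062 ]
wrist tube_disc_mid 0.79 [288.9 195.5] [0.6438 0.0044 0.028 ]
wrist tube_disc_mid 0.7 [290.5 184.4] [0.6544 0.0062 0.028 ]
wrist tube_disc_mid 0.27 [232.6 340.7] [0.4727 0.0137 0.028 ]
wrist cup_disc_mid 0.29 [290.5 188.1] [0.6492 0.0045 0.02  ]
t 19.18 pos [0.6415 0.0039 0.1813] jaw -72.5 tilt [-0.013  0.004 -1.   ] w 75.1 q6 1.1 F [ 0.1 -0.5  0.6]
turn wx 0 shift mm [  3.5  68.1 235.9]
level: wy,wz deg [0.65 0.42]
```

View pics/w8.png

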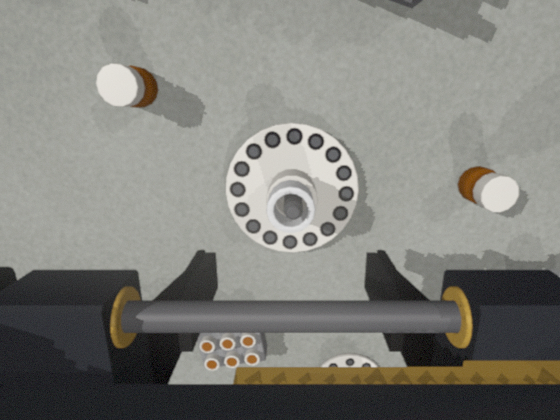

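The sleeve stands on the hub with the spindle inside (290,208). Now the cup disc.

```bash
python3 -m inch '[[87,[0,14,47],[0,0.6,0.4]],[87,[0,14,47],[0,0,0]],[87,[0,14,47],[0,0,0]],[87,[0,14,47],[0,0,0]],[87,[0,12,44],[0,0,0]],[87,[0,0,0],[0,0,0]],[87,[0,0,0],[0,0,0]]]';python3 -c "
from h import *
im=find('wrist',['cup_disc_mid','knob_mid','rail_open_end']);cv2.imwrite('pics/w9.png',im[:,:,::-1])
go(.438,-.132,.012)"
```

```text
time: 20.05
position: [0.4333, -0.1327, 0.1746]
tool_rot: [-0.695, -0.11, 0.702, -0.106]
ft_force: [0.4, -0.0, -0.1]
grip_width: 0.0869
wrist cup_disc_mid 0.77 [293.7 192.6] [ 0.4346 -0.134   0.02  ]
wrist knob_mid 0.56 [546.4  54.9] [ 0.6046 -0.2892  0.029 ]
wrist rail_open_end 0.73 [508.7 147.8] [ 0.5316 -0.3112  0.004 ]
t 20.25 pos [ 0.4337 -0.1322  0.1748] jaw -72.3 tilt [-0.011  0.005 -1.   ] w 87.0 q6 0.72 F [ 0.5 -1.4 -0.1]
turn wx 0 shift mm [162.7   2.4  -5.6]
level: wy,wz deg [0.52 0.44]
```

```bash
python3 -m inch '[[87,[20,1,-1],[0,0.4,0.4]],[87,[45,0,0],[0,0,0]],[87,[40,0,0],[0,0,0]],[87,[0,0,0],[0,0,0]]]';python3 -c "
from h import *
im=find('wrist',['cup_disc_mid']);cv2.imwrite('pics/w9.png',im[:,:,::-1])
go(.436,-.133,.012)"
```

```text
time: 20.75
position: [0.4405, -0.1325, 0.0681]
tool_rot: [0.7, 0.109, -0.697, 0.112]
ft_force: [0.7, 0.3, 0.3]
grip_width: 0.0871
wrist cup_disc_mid 0.87 [291.9 243.4] [ 0.4373 -0.1347  0.02  ]
t 20.85 pos [ 0.4421 -0.1336  0.0704] jaw -72.0 tilt [ 0.01  -0.007 -1.   ] w 86.8 q6 0.72 F [0.1 0.  0.6]
turn wx 0 shift mm [58.3 -3.   6.1]
level: wy,wz deg [-0.43 -0.56]
```

```bash
python3 -m inch '[[87,[15,0,5],[0,-0.4,-0.5]],[87,[20,0,1],[0,-0.3,0]],[87,[13,0,0],[0,0,0]],[87,[0,0,0],[0,0,0]]]';python3 -c "
from h import *
im=find('wrist',['cup_disc_mid']);cv2.imwrite('pics/w9.png',im[:,:,::-1])
go(.437,-.134,.012)"
```

```text
time: 21.35
position: [0.4398, -0.1377, 0.0243]
tool_rot: [0.699, 0.108, -0.697, 0.114]
ft_force: [-0.0, 0.4, 0.3]
grip_width: 0.0869
wrist cup_disc_mid 0.66 [285.  270.6] [ 0.4382 -0.1353  0.02  ]
t 21.45 pos [ 0.4402 -0.1379  0.0249] jaw -71.9 tilt [ 0.005 -0.008 -1.   ] w 87.2 q6 0.72 F [-0.5 -0.2 -0.1]
turn wx 0 shift mm [12.9 -4.8  1.9]
level: wy,wz deg [-0.13 -0.53]
```

View pics/w9.png

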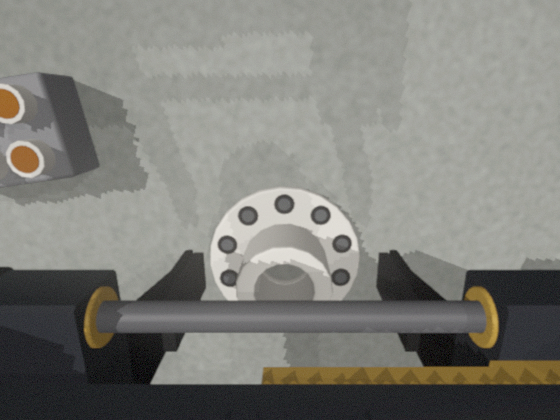

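The hub is between the fingers at (284,280), and the block is clear at the left. A small sideways correction, then grip.

```bash
python3 -m inch '[[87,[11,-3,2],[0,-0.1,-0.5]],[87,[1,0,0],[0,0,0]],[87,[0,0,0],[0,0,0]],[50,[0,0,0],[0,0,0]],[45,[0,0,0],[0,0,0]],[38,[0,0,0],[0,0,0]],[38,[0,0,0],[0,0,0]],[38,[0,0,0],[0,0,0]],[38,[0,0,0],[0,0,0]]]' 30;python3 -c "
from h import *
go(.437,-.135,.16)"
```

```text
time: 22.58
position: [0.438, -0.1359, 0.0134]
tool_rot: [0.699, 0.111, -0.697, 0.112]
ft_force: [-0.1, 0.3, 1.0]
grip_width: 0.0459
t 22.57 pos [ 0.438  -0.1359  0.0134] jaw -71.9 tilt [ 0.003 -0.001 -1.   ] w 45.9 q6 0.71 F [-0.1  0.3  1. ]
turn wx 0 shift mm [-146.6   -0.9    0.3]
level: wy,wz deg [-0.13 -0.11]
```

```bash
python3 -m inch '[[38,[-25,0,0],[0,0,0]],[38,[-50,0,0],[0,0,0]],[38,[-50,0,0],[0,0,0]],[38,[-30,0,0],[0,0,0]],[38,[0,-10,-35],[0,0,0]],[38,[0,-13,-45],[0,0,0]],[38,[0,-13,-45],[0,0,0]],[38,[0,-13,-45],[0,0,0]],[38,[0,-10,-35],[0,0,0]],[38,[0,-4,-15],[0,0,0]],[38,[0,0,0],[0,0,0]]]';python3 -c "
from h import *
go(.645,.003,.15)"
```

```text
time: 23.95
position: [0.628, -0.0036, 0.1696]
tool_rot: [-0.696, -0.111, 0.701, -0.109]
ft_force: [-0.8, -0.1, -2.1]
grip_width: 0.0458
t 23.95 pos [ 0.628  -0.0036  0.1696] jaw -72.1 tilt [-0.007  0.001 -1.   ] w 45.8 q6 1.07 F [-0.8 -0.1 -2.1]
turn wx 0 shift mm [ 19.5  -1.  -18.3]
level: wy,wz deg [0.34 0.18]
```

```bash
python3 -m inch '[[38,[0,-1,-16],[0,0.4,0.2]],[38,[20,0,-2],[0,0,0]],[38,[10,0,0],[0,0,0]],[38,[0,0,0],[0,0,0]]]';python3 -c "
from h import *
im=find('wrist',['cup_disc_mid','sleeve_mid','tube_disc_mid'],dict(cup_disc_mid=.147,sleeve_mid=.062,tube_disc_mid=.028));cv2.imwrite('pics/w10.png',im[:,:,::-1])
go(.645,.003,.0894)"
```

```text
time: 24.45
position: [0.6419, 0.0008, 0.1361]
tool_rot: [-0.697, -0.109, 0.7, -0.109]
ft_force: [-0.5, -0.0, -1.7]
grip_width: 0.0458
wrist cup_disc_mid 0.67 [291.1 279.5] [0.6441 0.0012 0.147 ]
t 24.65 pos [0.6434 0.0009 0.138 ] jaw -72.2 tilt [-0.001 -0.001 -1.   ] w 46.0 q6 1.09 F [ 1.  -0.  -1.6]
turn wx 0 shift mm [48.6 -1.5 -2.2]
level: wy,wz deg [ 0.05 -0.02]
```

```bash
python3 -m inch '[[38,[10,-1,-2],[0,0,0]],[38,[15,0,0],[0,0,0]],[38,[5,0,0],[0,0,0]],[38,[0,0,0],[0,0,0]]]';python3 -c "
from h import *
go(.645,.003,.0894)"
```

```text
time: 25.15
position: [0.6452, 0.0026, 0.1064]
tool_rot: [0.699, 0.109, -0.699, 0.11]
ft_force: [-0.4, 0.3, -2.4]
grip_width: 0.0459
t 25.15 pos [0.6452 0.0026 0.1064] jaw -72.2 tilt [ 0.    -0.001 -1.   ] w 45.9 q6 1.09 F [-0.4  0.3 -2.4]
turn wx 0 shift mm [17.  -0.4  0.1]
level: wy,wz deg [ 0.01 -0.04]
```

```bash
python3 -m inch '[[38,[6,0,0],[0,0,0]],[38,[5,0,0],[0,0,0]],[38,[4,0,0],[0,0,0]],[38,[2,0,0],[0,0,0]],[38,[0,0,0],[0,0,0]]]';python3 -c "
from h import *
go(.645,.003,.0894)"
```

```text
time: 25.78
position: [0.6459, 0.0025, 0.0896]
tool_rot: [0.699, 0.109, -0.698, 0.11]
ft_force: [-0.6, -1.2, -2.0]
grip_width: 0.0457
t 25.77 pos [0.6459 0.0025 0.0896] jaw -72.2 tilt [ 0.002 -0.001 -1.   ] w 45.7 q6 1.09 F [-0.6 -1.2 -2. ]
turn wx 0 shift mm [ 0.2 -0.7  0.7]
level: wy,wz deg [-0.08 -0.09]
```

```bash
python3 -m inch '[[38,[1,0,0],[0,0,0]],[38,[1,0,0],[0,0,0]]]'; python3 -m inch '[[55,[0,0,0],[0,0,0]],[75,[0,0,0],[0,0,0]],[75,[0,0,0],[0,0,0]],[75,[-30,0,0],[0,0,0]],[75,[-50,0,0],[0,0,0]],[75,[-30,0,0],[0,0,0]],[75,[0,0,0],[0,0,0]]]';python3 -c "
from h import *
im=find('wrist',['cup_disc_mid','tube_disc_mid'],dict(cup_disc_mid=.096,sleeve_mid=.062,tube_disc_mid=.028));
cv2.imwrite('pics/w10.png',im[:,:,::-1])
find('scene',['cup_disc_mid','knob_mid','rail_open_end'],dict(cup_disc_mid=.096,knob_mid=.029,rail_open_end=.004))
find('top',['cup_disc_mid'],dict(cup_disc_mid=.096))
go(.6,-.29,.22)"
```

```text
time: 26.02
position: [0.6461, 0.0025, 0.0894]
tool_rot: [0.699, 0.109, -0.698, 0.11]
ft_force: [-2.3, 1.3, 5.2]
grip_width: 0.0455
time: 26.9
position: [0.6464, 0.0024, 0.2009]
tool_rot: [0.699, 0.109, -0.698, 0.11]
ft_force: [-0.8, 0.1, 0.1]
grip_width: 0.0748
wrist cup_disc_mid 0.8 [288.8 210.4] [0.6468 0.0038 0.096 ]
wrist cup_disc_mid 0.65 [132.7  83.6] [0.7024 0.1374 0.096 ]
scene cup_disc_mid 0.63 [256.9 230.3] [0.6387 0.0025 0.096 ]
scene knob_mid 0.89 [122.6 191.3] [ 0.6014 -0.2894  0.029 ]
scene rail_open_end 0.74 [135.7 167.3] [ 0.5268 -0.3016  0.004 ]
t 27.35 pos [0.6441 0.0028 0.1971] jaw -72.2 tilt [-0.005  0.    -1.   ] w 75.1 q6 1.09 F [-0.3  0.2  0.5]
turn wx 0 shift mm [-22.7 265.3 131.6]
level: wy,wz deg [0.29 0.11]
```

View pics/w10.png

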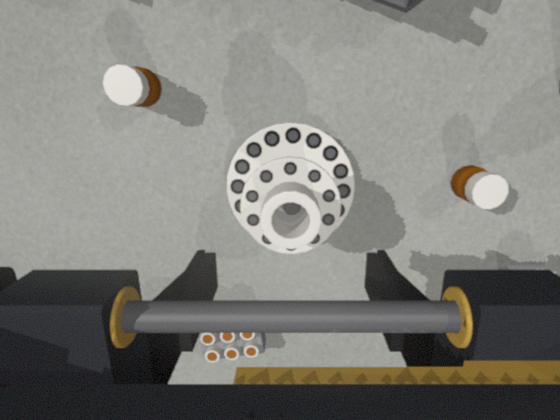

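The cup disc is flat on the sleeve (hub bore at (290,220)), and contact came exactly at the predicted height. Now the knob.

```bash
python3 -m inch '[[87,[0,35,17],[0,0.3,0]],[87,[0,46,22],[0,0,0]],[87,[0,46,22],[0,0,0]],[87,[0,46,22],[0,0,0]],[87,[0,46,22],[0,0,0]],[87,[0,40,22],[0,0,0]],[87,[0,0,0],[0,0,0]]]';python3 -c "
from h import *
im=find('wrist',['knob_mid','rail_open_end','jar_b_mid']);cv2.imwrite('pics/w11.png',im[:,:,::-1])
go(.603,-.289,.024)"
```

```text
time: 28.22
position: [0.602, -0.2904, 0.1932]
tool_rot: [-0.698, -0.111, 0.699, -0.109]
ft_force: [-0.2, 0.5, 0.3]
grip_width: 0.0871
wrist knob_mid 0.85 [290.  190.3] [ 0.6036 -0.2888  0.029 ]
wrist rail_open_end 0.63 [290.4 250.9] [ 0.5342 -0.3116  0.004 ]
wrist jar_b_mid 0.72 [194.1  37.3] [ 0.7041 -0.1707  0.024 ]
t 28.43 pos [ 0.6028 -0.285   0.1934] jaw -71.7 tilt [-0.003  0.005 -1.   ] w 86.8 q6 0.64 F [0.4 0.  0.2]
turn wx 0 shift mm [169.4   4.8   0.9]
level: wy,wz deg [0.06 0.32]
```

View pics/w11.png

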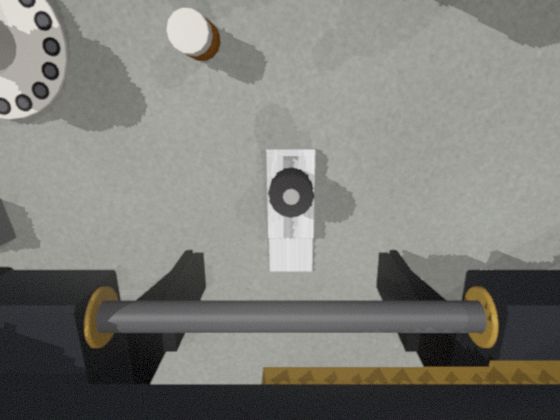

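The knob (291,192) sits in the rail, whose slot runs straight down the picture, i.e. along tool +z. The open floor is at (291,255), about 73 mm away.

```bash
python3 -m inch '[[87,[25,3,0],[0,0,0.3]],[87,[45,0,0],[0,0,0]],[87,[40,0,0],[0,0,0]],[87,[0,0,0],[0,0,0]]]';python3 -c "
from h import *
im=find('wrist',['knob_mid']);cv2.imwrite('pics/w12.png',im[:,:,::-1])
go(.6035,-.289,.024)"
```

```text
time: 28.92
position: [0.607, -0.2807, 0.083]
tool_rot: [0.698, 0.115, -0.697, 0.116]
ft_force: [0.3, 1.0, -0.2]
grip_width: 0.0872
wrist knob_mid 0.79 [301.7 244.4] [ 0.6028 -0.29    0.029 ]
t 29.02 pos [ 0.6097 -0.2829  0.0869] jaw -71.2 tilt [ 0.009 -0.006 -1.   ] w 86.9 q6 0.64 F [0.5 0.6 0.4]
turn wx 0 shift mm [62.8  3.3  8.2]
level: wy,wz deg [-0.38 -0.47]
```

```bash
python3 -m inch '[[87,[0,4,7],[0.4,-0.4,-0.4]],[87,[22,0,0],[0,0,0]],[87,[15,0,0],[0,0,0]],[87,[0,0,0],[0,0,0]]]';python3 -c "
from h import *
im=find('wrist',['knob_mid']);cv2.imwrite('pics/w12.png',im[:,:,::-1])
go(.6035,-.289,.024)"
```

```text
time: 29.52
position: [0.6086, -0.2927, 0.0571]
tool_rot: [0.701, 0.109, -0.695, 0.117]
ft_force: [0.2, 0.0, 0.4]
grip_width: 0.0869
wrist knob_mid 0.79 [282.3 254.9] [ 0.6048 -0.2893  0.029 ]
t 29.62 pos [ 0.6093 -0.293   0.0581] jaw -71.6 tilt [ 0.013 -0.011 -1.   ] w 86.9 q6 0.64 F [-0.2  0.4  0. ]
turn wx 0 shift mm [34.  -6.1  4.6]
level: wy,wz deg [-0.49 -0.8 ]
```

View pics/w12.png

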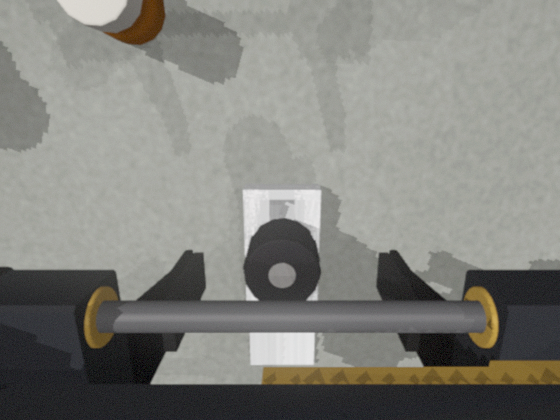

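The knob (282,262) is between the fingers, slightly left. I'll shift −4 mm in y, level and descend.

```bash
python3 -m inch '[[87,[10,-4,3],[0,-0.4,-0.8]],[87,[18,0,1],[0,-0.2,0]],[87,[5,0,0],[0,0,0]],[87,[0,0,0],[0,0,0]]]';python3 -c "
from h import *
go(.604,-.289,.024)"
```

```text
time: 30.12
position: [0.6044, -0.2907, 0.0234]
tool_rot: [-0.697, -0.113, 0.699, -0.113]
ft_force: [0.7, 0.2, -0.1]
grip_width: 0.0869
t 30.12 pos [ 0.6044 -0.2907  0.0234] jaw -71.6 tilt [-0.002 -0.    -1.   ] w 86.9 q6 0.64 F [ 0.7  0.2 -0.1]
turn wx 0 shift mm [-0.6 -1.7 -0.2]
level: wy,wz deg [0.13 0.01]
```

```bash
python3 -m inch '[[87,[0,-1.5,0],[0,0,0]],[50,[0,0,0],[0,0,0]],[42,[0,0,0],[0,0,0]],[35,[0,0,0],[0,0,0]],[35,[0,0,0],[0,0,0]],[35,[0,0,0],[0,0,0]],[35,[0,0,0],[0,0,0]],[35,[0,0,0],[0,0,0]]]' 35;python3 -c "
from h import *
go(.534,-.312,.024)"
```

```text
time: 31.12
position: [0.6046, -0.2895, 0.0245]
tool_rot: [-0.698, -0.113, 0.698, -0.114]
ft_force: [0.4, 0.4, 1.2]
grip_width: 0.0394
t 31.12 pos [ 0.6046 -0.2895  0.0245] jaw -71.5 tilt [-0.    -0.002 -1.   ] w 39.4 q6 0.64 F [0.4 0.4 1.2]
turn wx 0 shift mm [ 0.6 -1.  74.1]
level: wy,wz deg [ 0.05 -0.08]
```

```bash
python3 -m inch '[[35,[0,0,10],[0,0,0]],[35,[0,0,12],[0,0,0]],[35,[0,0,12],[0,0,0]],[35,[0,0,0],[0,0,0]]]';python3 -c "
from h import *
go(.534,-.312,.0245)"
```

```text
time: 31.62
position: [0.5694, -0.3011, 0.0245]
tool_rot: [-0.698, -0.113, 0.698, -0.114]
ft_force: [0.4, -0.3, -0.2]
grip_width: 0.039
t 31.62 pos [ 0.5694 -0.3011  0.0245] jaw -71.6 tilt [-0.001 -0.001 -1.   ] w 39.0 q6 0.59 F [ 0.4 -0.3 -0.2]
turn wx 0 shift mm [ 0.1 -0.9 37. ]
level: wy,wz deg [ 0.08 -0.06]
```

```bash
python3 -m inch '[[35,[0,0,12],[0,0,0]],[35,[0,0,12],[0,0,0]],[35,[0,0,12],[0,0,0]],[35,[0,0,2],[0,0,0]],[35,[0,0,0],[0,0,0]]]';python3 -c "
from h import *
find('top',['knob_mid','rail_open_end']);im=find('wrist',['knob_mid','rail_open_end']);cv2.imwrite('pics/w13.png',im[:,:,::-1])
go(.534,-.312,.0245)"
```

```text
time: 32.25
position: [0.5303, -0.3142, 0.0245]
tool_rot: [-0.697, -0.113, 0.699, -0.113]
ft_force: [0.3, 0.5, -0.3]
grip_width: 0.0392
wrist knob_mid 0.88 [290.4 277.3] [ 0.5306 -0.3141  0.029 ]
t 32.55 pos [ 0.5308 -0.314   0.0245] jaw -71.6 tilt [-0.001 -0.001 -1.   ] w 39.1 q6 0.54 F [-0.1  0.3 -0.7]
turn wx 0 shift mm [-0.  -0.9 -3.7]
level: wy,wz deg [ 0.1  -0.06]
```

View pics/w13.png

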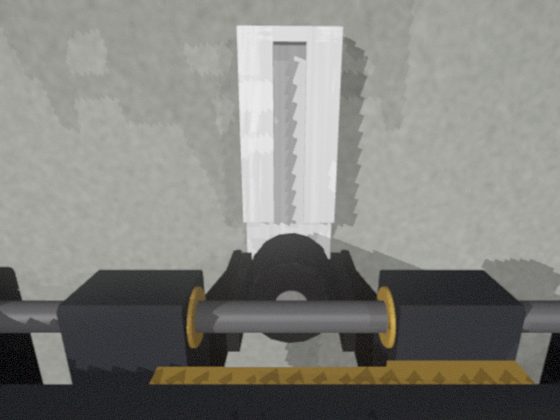

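The knob (290,285) is well past the lip edge (row 222). Lifting.

```bash
python3 -m inch '[[35,[-8,0,0],[0,0,0]],[35,[-8,0,0],[0,0,0]],[35,[-8,0,0],[0,0,0]]]'; python3 -m inch '[[35,[-45,0,0],[0,0,0]],[35,[-50,0,0],[0,0,0]],[35,[-45,0,0],[0,0,0]],[35,[0,0,0],[0,0,0]]]';python3 -c "
from h import *
go(.6455,.003,.19)"
```

```text
time: 32.92
position: [0.5309, -0.3134, 0.0494]
tool_rot: [-0.697, -0.113, 0.699, -0.114]
ft_force: [-0.1, 0.7, -1.0]
grip_width: 0.0391
time: 33.42
position: [0.5317, -0.3135, 0.1961]
tool_rot: [-0.698, -0.113, 0.698, -0.114]
ft_force: [-0.0, -0.1, -0.9]
grip_width: 0.0396
t 33.42 pos [ 0.5317 -0.3135  0.1961] jaw -71.5 tilt [ 0.    -0.002 -1.   ] w 39.6 q6 0.54 F [-0.  -0.1 -0.9]
turn wx 0 shift mm [   5.4 -264.2 -208.2]
level: wy,wz deg [ 0.03 -0.13]
```

```bash
python3 -m inch '[[35,[0,-28,-22],[0,0,0]],[35,[0,-42,-33],[0,0,0]],[35,[0,-42,-33],[0,0,0]],[35,[0,-42,-33],[0,0,0]],[35,[0,-42,-33],[0,0,0]],[35,[0,-36,-28],[0,0,0]],[35,[0,-16,-12],[0,0,0]],[35,[0,0,0],[0,0,0]],[35,[0,0,0],[0,0,0]]]';python3 -c "
from h import *
im=find('wrist',['knob_mid','cup_disc_mid'],dict(knob_mid=.19,cup_disc_mid=.096))
go(.6455,.003,.16)"
```

```text
time: 34.55
position: [0.6346, -0.0098, 0.1887]
tool_rot: [-0.694, -0.112, 0.703, -0.112]
ft_force: [-0.0, -1.5, -0.2]
grip_width: 0.0392
wrist knob_mid 0.93 [291.1 277.6] [ 0.633  -0.0108  0.19  ]
wrist cup_disc_mid 0.76 [277.2 197.2] [0.6443 0.004  0.096 ]
t 34.7 pos [ 0.6349 -0.0103  0.1891] jaw -71.8 tilt [-0.011 -0.001 -1.   ] w 39.1 q6 1.06 F [ 0.5 -0.5 -1.6]
turn wx 0 shift mm [ 29.   -9.2 -14.5]
level: wy,wz deg [0.64 0.16]
```

```bash
python3 -m inch '[[35,[0,-9,-13],[0,0.6,0.2]],[35,[15,0,0],[0,0,0]],[35,[10,0,0],[0,0,0]],[35,[0,0,0],[0,0,0]]]';python3 -c "
from h import *
im=find('wrist',['knob_mid','cup_disc_mid'],dict(knob_mid=.165,cup_disc_mid=.096))
find('scene',['knob_mid','cup_disc_mid'],dict(knob_mid=.165,cup_disc_mid=.096))
im=im[150:380,180:400];cv2.imwrite('pics/w14.png',cv2.resize(im,None,fx=2.5,fy=2.5)[:,:,::-1])
go(.6455,.003,.1225)"
```

```text
time: 35.2
position: [0.6447, 0.0011, 0.1618]
tool_rot: [-0.698, -0.11, 0.699, -0.111]
ft_force: [-0.3, -0.6, -0.9]
grip_width: 0.0387
wrist knob_mid 0.89 [287.3 279.5] [0.6424 0.0019 0.165 ]
wrist cup_disc_mid 0.66 [288.5 224.4] [0.6468 0.0032 0.096 ]
scene knob_mid 0.68 [253.9 212.2] [6.428e-01 1.000e-04 1.650e-01]
scene knob_mid 0.36 [339.6 299. ] [0.7467 0.169  0.165 ]
scene cup_disc_mid 0.59 [255.3 231.3] [6.414e-01 4.000e-04 9.600e-02]
t 35.5 pos [0.646  0.0009 0.1639] jaw -72.0 tilt [ 0.003 -0.002 -1.   ] w 38.9 q6 1.09 F [ 0.3 -0.8 -1. ]
turn wx 0 shift mm [41.4 -2.2 -0.1]
level: wy,wz deg [-0.16 -0.14]
```

View pics/w14.png

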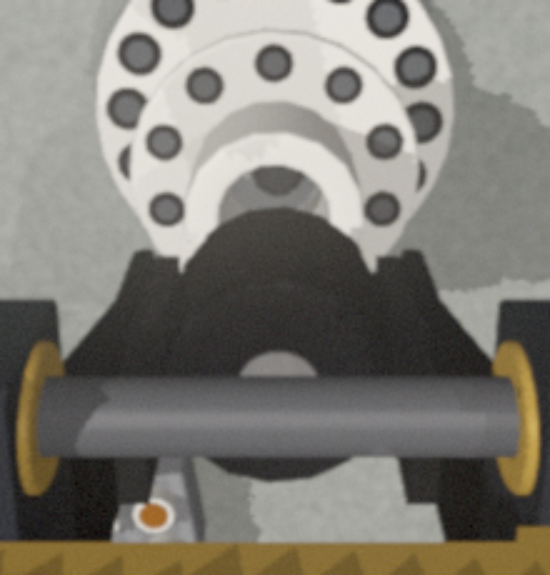

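I see the bore at crop (275,190) and the knob at (279,370), aligned sideways to about 1 mm. I'll go down slowly while watching the force.

```bash
python3 -m inch '[[35,[10,-1.5,-1],[0,-0.1,-0.1]],[35,[10,0,0],[0,0,0]],[35,[0,0,0],[0,0,0]]]';python3 -c "
from h import *
go(.646,.003,.1225)"; python3 -m inch '[[35,[4,0,0],[0,0,0]],[35,[3,0,0],[0,0,0]],[35,[3,0,0],[0,0,0]]]';python3 -c "
from h import *
go(.646,.003,.1225)"
```

```text
time: 35.88
position: [0.6465, 0.0028, 0.1428]
tool_rot: [0.699, 0.11, -0.698, 0.111]
ft_force: [0.6, -0.4, -1.2]
grip_width: 0.0391
t 35.88 pos [0.6465 0.0028 0.1428] jaw -72.0 tilt [ 0.001 -0.    -1.   ] w 39.1 q6 1.09 F [ 0.6 -0.4 -1.2]
turn wx 0 shift mm [20.3 -0.3  0.4]
level: wy,wz deg [-0.07 -0.04]
time: 36.25
position: [0.6468, 0.0027, 0.1323]
tool_rot: [0.699, 0.11, -0.698, 0.111]
ft_force: [-0.3, 0.3, -0.2]
grip_width: 0.0391
t 36.25 pos [0.6468 0.0027 0.1323] jaw -72.0 tilt [ 0.002 -0.    -1.   ] w 39.1 q6 1.09 F [-0.3  0.3 -0.2]
turn wx 0 shift mm [ 9.8 -0.5  0.7]
level: wy,wz deg [-0.1  -0.06]
```

The foot is inside the bore (contact would have come at 0.1365). Continuing to the seat.

```bash
python3 -m inch '[[35,[4,0,0],[0,0,0]],[35,[3,0,0],[0,0,0]],[35,[2,0,0],[0,0,0]],[35,[1,0,0],[0,0,0]],[35,[0,0,0],[0,0,0]]]';python3 -c "
from h import *
go(.646,.003,.1225)"
```

```text
time: 36.88
position: [0.6473, 0.0026, 0.1227]
tool_rot: [0.699, 0.11, -0.697, 0.111]
ft_force: [-0.7, 0.9, -0.4]
grip_width: 0.0386
t 36.88 pos [0.6473 0.0026 0.1227] jaw -72.0 tilt [ 0.003 -0.001 -1.   ] w 38.6 q6 1.09 F [-0.7  0.9 -0.4]
turn wx 0 shift mm [ 0.2 -0.7  1.1]
level: wy,wz deg [-0.16 -0.1 ]
```

```bash
python3 -m inch '[[35,[1,0,0.5],[0,0,0]],[35,[1,0,0],[0,0,0]]]'; python3 -m inch '[[45,[0,0,0],[0,0,0]],[70,[0,0,0],[0,0,0]],[75,[0,0,0],[0,0,0]],[75,[0,0,0],[0,0,0]],[75,[-25,0,0],[0,0,0]],[75,[-40,0,0],[0,0,0]],[75,[-40,0,0],[0,0,0]],[75,[0,0,0],[0,0,0]]]';python3 -c "
from h import *
z=dict(knob_mid=.127,cup_disc_mid=.096,tube_disc_mid=.028)
im=find('wrist',['knob_mid','cup_disc_mid','tube_disc_mid'],z);s=find('scene',['knob_mid','cup_disc_mid','jar_a_mid','jar_b_mid','cup_block_mid'],{**Z,**z})
a=cv2.resize(s[140:340,160:360],(420,420))
cv2.imwrite('pics/end.png',np.hstack([im[:,100:480],a])[:,:,::-1])
go(.646,.003,.1225)"
```

```text
time: 37.12
position: [0.6476, 0.0026, 0.1224]
tool_rot: [0.7, 0.11, -0.697, 0.111]
ft_force: [-2.6, -0.3, 7.0]
grip_width: 0.0389
time: 38.12
position: [0.6465, 0.0026, 0.228]
tool_rot: [0.699, 0.11, -0.698, 0.111]
ft_force: [0.0, -0.2, -0.8]
grip_width: 0.0751
wrist knob_mid 0.8 [292.2 211.8] [0.6478 0.0015 0.127 ]
scene knob_mid 0.63 [257.1 225.7] [0.6457 0.0058 0.127 ]
scene cup_disc_mid 0.84 [255.6 232.1] [0.6428 0.0014 0.096 ]
scene jar_a_mid 0.89 [339.1 298.5] [0.6896 0.1711 0.024 ]
scene jar_b_mid 0.97 [157.2 254.6] [ 0.7062 -0.1711  0.024 ]
scene cup_block_mid 0.64 [286.4 176.5] [0.4632 0.0068 0.017 ]
t 38.62 pos [0.6438 0.0029 0.2234] jaw -72.0 tilt [-0.007  0.001 -1.   ] w 75.0 q6 1.09 F [-0.4 -0.6 -0.5]
turn wx 0 shift mm [100.9   1.   -2.8]
level: wy,wz deg [0.38 0.2 ]
```

Contact came at TCP z 0.1224 against a predicted 0.1225. The knob and disc lie within a few mm of the axis, and the jars and block haven't moved. The gripper is clear, so I'm handing in.

```bash
python3 -c "
from h import *
print(robot.hand_in())"
```

```text
the job is handed in; nothing more can be done
None
```

I rebuilt the carousel on the spindle (tube disc, sleeve, cup disc, then the knob slid along the rail and lifted out) and handed it in at about 38.6 s of the 128 s. No verdict was given.

- **Seating:** The cup disc and the knob met the stack within 0.1 mm of the height I predicted, at about 5–7 N. The tube disc and sleeve came down to within about 1.5 mm of theirs. I saw both sitting flat around the spindle in wrist pictures afterwards.
- **Final position:** After release, the wrist and scene cameras put the knob within about 3 mm of the spindle axis. The scene camera put the cup disc about 3 mm off; the wrist camera did not pick out either disc in that last look.
- **Jars and block:** Their last scene readings agree with the starting ones to within about 6 mm, which is about the network's scatter. The gripper was open and about 10 cm above the knob.
- **Not checked:** I could not view the final picture because I had used all 16 views. The last check was by network detections and forces only.

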